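Lock the dish rack's extension across the sink

TASK

Set the dish rack to bridge the sink bowl: pull its spring plunger up by the black knob, slide the extension frame out until its foot stands wholly on the flat steel ledge between the two bowls, and let the plunger go so that its pin drops fully home in a hole there. Find the hole gently by feel, never forcing the pin sideways, and leave the soap, mug and bowl where they stand.

Things in the scene. Friction and masses are not known exactly. Their poses are not given: they have to be found in the camera images.
- rack: steel dish rack holding plates, fixed to the counter left of the sink's large bowl. Origin: on the counter, middle of its side facing the sink; +x away from the robot; its extension slides out along its -y axis ('outward'). The rack fills x -150 to 150, y 0 to 360 mm and is 125 mm high; plates up to 275 mm high stand beyond y = 140 mm. Two 20 mm square inner tubes run outward at x = -100 and +100
- tube_root (a point): where the drilled inner tube (rack x = -100, axis 60 mm high) leaves the rack. In its top wall: a parking slot about 45 to 91 mm outward of this point, where the pin starts, then five 10 mm holes exactly 30 mm apart, the first about 110 mm outward. The tube sits up to 12 mm farther in or out in its fitting than that, and the outer tube covers it: find the hole by feel
- extension (a joint): how far the extension frame is slid out, m: 0 to 0.185. The plunger's axis is 62 mm + this outward of the rack's side. About 4 N of friction, more with the pin riding on the tube. The frame: two 26 mm square aluminium outer tubes (tops 73 mm high) from 30 mm inward to 240 mm outward of the plunger, with wires and a cross bar between
- plunger (a joint): height of the plunger's pin, m: 0 = fully home in a hole or the slot, 0.008 = tip riding on the inner tube's top, 0.013 = end stop of the pull. Its spring always pushes down, 6 N at 0, 8.4 N at 0.008, 10 N at 0.013; let go over a hole it drops by itself. The pin is 8 mm thick with a short stepped tip and enters within about 1 mm of a hole's middle
- knob (a point): middle of the plunger's black mushroom knob (moves with it), axis vertical: head 26 mm across and 15 mm high, from 6 mm below this point to 9 mm above it, on a 17 mm neck; this point is 114 mm above the counter with the pin home. Below it a round steel boss 18 mm across ends 95 mm above the counter
- pin: the slender steel pin of the plunger, 8 mm thick: more than 25 N on it, sideways or down, would bend it. Origin on the plunger's axis, at counter height when the pin is home
- foot (a point): middle of the underside of the extension's rubber foot, 1 mm above the counter; the foot hangs under the middle of the 26 mm wide cross bar at the frame's outer end, is 60 mm long (rack x) by 22 mm wide (outward), and lies 240 mm outward of the plunger's axis and 100 mm to rack +x of it
- sink: stainless double-bowl sink let into the counter. Origin: middle of the flat steel ledge between the bowls, at counter height; the ledge is 60 mm wide in y (-30 to +30) and 370 mm long in x. The large bowl lies on its +y side and is 340 mm wide, the smaller one on its -y side. It does not move
- soap: clear bottle of dish soap, 60 mm across, 190 mm high, on the counter; origin at the centre of its underside; bystander
- mug: white mug, 82 mm across, 92 mm high, on the counter; origin at the centre of its underside; bystander
- bowl: white bowl, 90 mm across, 48 mm high, on the counter between the robot and the sink; origin at the centre of its underside; bystander

How it is judged:
By the outcome, as a careful person would: the job done as asked, in the order asked, and still so for the second after the job is handed in, with the robot touching nothing.
It also fails if it takes over 48 s, if anything falls off the work surface, if the arm or the gripper's body presses on something with over 40 N, if the wrist force passes 120 N, or if a joint passes its speed limit or range.

ROBOT

A 6-joint arm with a two-finger parallel gripper is mounted at the origin on the work surface. World frame = base frame: x ahead of the robot, y to its left, z up, the work surface at z = 0. Lengths are in m, angles in rad, forces in N, time in s.
With the tool pointing down it reaches from about 0.3 to 0.875 m from the base axis. Payload 4.2 kg.
Tool frame: the origin (TCP) lies at the very end of the fingers, on their centre line; the grasp point (between the pads) lies bot.hold_point_z behind it (bot.hold_point_z is the distance from the TCP to the grasp point, in m); z points along the fingers, y is the line along which they close (so a half turn about z gives the same grasp; the last joint's range is limited). The gripper opens to 85 mm and grips with 20 to 120 N. Pads are 22 mm wide; open, the fingers measure 114 mm over their backs; the gripper's body (76 mm by 85 mm) begins 54 mm behind the grasp point. The pads swing forward as they close: fully open they stand 13 mm farther back than shut.
Start: joints at [1.252, 0.32, 1.565, -0, 1.257, -0.02], TCP at [0.169, 0.55, 0.231] pointing down, gripper open.
Joint ranges: [-3.11, 3.11], [-0.84, 2.01], [0.21, 2.61], [-1.34, 4.49], [0.05, 2.63], [-2.56, 2.56]. Speed limits (rad/s): [2.57, 2.57, 3.14, 3.14, 3.14, 3.14].

INTERFACE

Orientations are given as a unit quaternion [w, x, y, z].
In Python, from rig import status, eyes, bot, search_frame, pinpoint gives the robot as it stands.
- The arm moves only by the tool play_rows, never from a script. Its argument "series" is one flat list of numbers, 7 for each row, row after row: the shift along the tool's x, y, z in units of 40 mm (1.0 is 40 mm), then the turn, a rotation vector about the tool's x, y, z in units of 5 degrees (1.0 is 5 degrees), then the opening, from 0 (shut) to 1 (fully open). In form: [dx, dy, dz, rx, ry, rz, grip, dx, dy, dz, rx, ry, rz, grip, ...]. A call has 1 to 20 rows; each row shifts and turns the commanded pose from where the row before left it, along the tool's axes as they then stand; what a row does not reach is not made up. A row lasts 1/12 s, in which the tool goes at most 41.7 mm and 7.16 degrees, less where a joint would pass 70% of its speed; a pose out of reach is approached as far as the arm can. A call is refused whole if a number of a shift passes 1 or a number of a turn 1, either way. A call with a gripper value outside its range is refused whole. The fingers move at their own pace and stop on an object; "grip_force" is the grip in N (left out, the last holds). Time passes only in rows, so rows that do not move let the fingers close. It gives the time, the measured TCP pose, the force, the opening and the grip force at its end, in the units of the state.
- status.get_state(): the state, without advancing time (a new reading comes with each control period).
- eyes.get_image(name): name is "scene" or "top"; returns a dict with "pixels" (400x640x3 uint8, red, green, blue), "fx", "fy", "cx", "cy" (pixels), "extrinsics" (4x4, takes a point from world to camera coordinates). Camera axes: x right, y down, z forward; pixel columns grow to the right and rows downward; lengths in m; the calibration is good to about 2 mm. A picture is of the moment at which its call begins. There is no depth.
- bot.finish_job(): hands the job in; it is judged then, once.
Trained networks look in a picture, given as the dict that the camera call returned (one of the last four; its "shot" number tells which), for a name from the list of things; names that differ only in an ending like _2 or _b are one class to them, and where a whole thing is asked for, a point or a joint stands for the part that bears it (a point fixed in the world has none). Each returns a list of dicts, best first, with "confidence" (0 to 1); they miss things now and then, are a little off and sometimes report something else, mostly with a low value. They report only what shows in the picture. A call takes as long as a camera call.
- search_frame(target, picture): "centre" ([column, row] in pixels, amid what is visible of it).
- pinpoint(target, picture): "centre" ([column, row] in pixels: a listed point, or the origin of a listed thing).
The state is a dict: "clock": time; "qpos": joint angles; "dq": joint speeds; "joint_torque": joint torques, N m; "tcp_pos": TCP position; "tcp_rot": TCP orientation; "force": force on the tool from outside, world axes, zero at the start; "ft_torque": the same for the moment, N m; "width": finger opening in m; "grasp_force": force on a finger pad.
Only numpy, scipy, OpenCV 4.12 (cv2) and the standard library are available. Lean on these libraries where they do the work, as an engineer would, in place of code of your own. Each camera call takes 0.05 s, during which the arm holds its last target. There are 200 camera calls.

## Working session

There is one attempt and no reset: what is moved stays moved. The work goes in short steps, Python scripts to look and compute and a tool call to move; the robot and the scene stay as the last step left them, time stands still between calls to the robot, and variables do not carry over. Pictures are saved under pics/ and viewed, at most 10 in all, crops included, and the job is handed in when it is done.

Besides the shell and the picture viewer there is one more tool, called after "Request:" as name(argument=value, ...) on one line, values as JSON. play_rows: Moves the arm, as the interface text tells. Its arguments: {"type":"object","properties":{"series":{"type":"array","items":{"type":"number"}},"grip_force":{"type":"number"}},"required":["series"]}

```bash
mkdir -p pics
cat > h.py <<'E'
import numpy as np,cv2
from rig import status,eyes,bot,search_frame,pinpoint
def ray(p,uv):
    E=np.array(p["extrinsics"]);R=E[:3,:3];t=E[:3,3]
    d=R.T@np.array([(uv[0]-p["cx"])/p["fx"],(uv[1]-p["cy"])/p["fy"],1]);return -R.T@t,d/np.linalg.norm(d)
def onz(p,uv,z):
    o,d=ray(p,uv);return o+d*(z-o[2])/d[2]
def tri(a,ua,b,ub):
    o,d=ray(a,ua);q,e=ray(b,ub)
    s=np.linalg.lstsq(np.c_[d,-e],q-o,rcond=None)[0]
    x,y=o+d*s[0],q+e*s[1];return (x+y)/2,np.linalg.norm(x-y)
E
python3 - <<'E'
from h import *
np.set_printoptions(precision=4,suppress=True)
a=eyes.get_image("scene");b=eyes.get_image("top")
cv2.imwrite("pics/s0.png",a["pixels"][:,:,::-1]);cv2.imwrite("pics/t0.png",b["pixels"][:,:,::-1])
for n in ["knob","foot","rack","sink","tube_root","soap","mug","bowl","pin"]:
    r=[pinpoint(n,p) for p in (a,b)]
    for x in r: print(n,[(np.round(y["centre"],1),round(y["confidence"],2)) for y in x[:2]])
    if r[0] and r[1]: print("  tri",*tri(a,r[0][0]["centre"],b,r[1][0]["centre"]))
    z={"knob":.114,"foot":.001,"tube_root":.06}.get(n,0)
    for p,x in zip((a,b),r):
        if x: print("  z",onz(p,x[0]["centre"],z))
s=status.get_state();print(s,bot.hold_point_z)
E
```

```text
knob [(array([336.6, 170.6]), 0.41)]
knob [(array([256.4, 214.7]), 0.42)]
  tri [0.4826 0.0991 0.1207] 0.008682068851798005
  z [0.4831 0.1069 0.114 ]
  z [0.4798 0.0971 0.114 ]
foot [(array([322.2, 278.8]), 0.9)]
foot [(array([361.3, 172.8]), 0.95)]
  tri [ 0.5893 -0.1386  0.011 ] 0.0030936828047851105
  z [ 0.5859 -0.1361  0.001 ]
  z [ 0.5924 -0.1389  0.001 ]
rack [(array([373.5, 194. ]), 0.89)]
rack [(array([235.5, 176.1]), 0.78)]
  tri [0.5789 0.1599 0.0107] 0.0019120590433235828
  z [ 0.5757  0.1663 -0.    ]
  z [0.5816 0.1624 0.    ]
sink [(array([294.5, 328.6]), 0.67)]
sink [(array([417.5, 173.4]), 0.8)]
  tri [ 0.5938 -0.2765 -0.005 ] 0.0011516924178188366
  z [ 0.5953 -0.2771  0.    ]
  z [ 0.5924 -0.2755  0.    ]
tube_root [(array([345. , 171.8]), 0.85)]
tube_root [(array([228.3, 214.8]), 0.81)]
  tri [0.4822 0.166  0.0451] 0.007216616248888504
  z [0.4851 0.1528 0.06  ]
  z [0.4837 0.1657 0.06  ]
soap [(array([321.7, 135.7]), 0.91)]
soap [(array([182.2, 282.4]), 0.86)]
  tri [0.3323 0.2737 0.0146] 0.0005597272719128015
  z [0.3248 0.2851 0.    ]
  z [0.3315 0.278  0.    ]
[... 261 characters left out ...]
ray([251.8, 216. ]), 0.72)]
  tri [ 0.358  -0.1554 -0.0148] 0.0038471281094238055
  z [ 0.3633 -0.1613  0.    ]
  z [ 0.36   -0.1519  0.    ]
pin []
pin [(array([361.7, 173.6]), 0.4)]
  z [ 0.5906 -0.1399  0.    ]
{'clock': 1.0, 'qpos': array([ 1.252 ,  0.3196,  1.5645, -0.    ,  1.2574, -0.0201]), 'dq': array([ 0.0006, -0.0007,  0.0006,  0.0012,  0.0009, -0.0003]), 'joint_torque': array([ -0.0003, -41.5425, -23.4428,  -0.0002,   0.0003,  -0.    ]), 'tcp_pos': array([0.1693, 0.5496, 0.2313]), 'tcp_rot': array([0.    , 0.1488, 0.9889, 0.0001]), 'force': array([-0.5785,  0.3938,  0.4166]), 'ft_torque': array([-0.0098,  0.0207,  0.0285]), 'grasp_force': 0.0, 'width': 0.08520328719486737} 0.0187
```

View pics/s0.png

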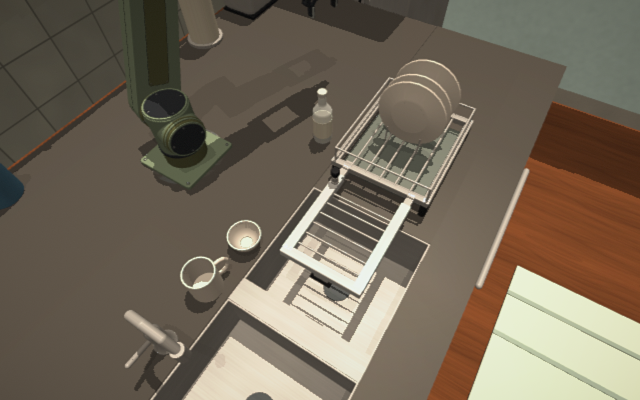

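View pics/t0.png

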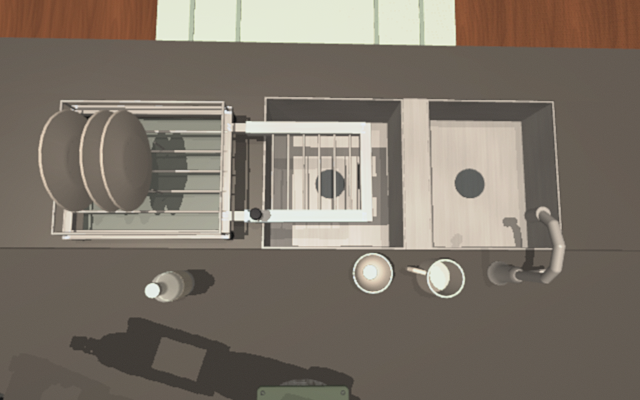

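The scene picture shows the rack at upper right with the frame over the large bowl and the ledge running from (240,300) to (360,370). The top view shows the knob at (256,214), the foot bar at (366,172) and the ledge at columns 403–429. I'll zoom in on the knob.

Run:
```python
from h import *
np.set_printoptions(precision=4,suppress=True)
a=eyes.get_image("scene");b=eyes.get_image("top")
A=cv2.resize(a["pixels"][140:240,290:440],None,fx=5,fy=5,interpolation=2)[:,:750]
B=cv2.resize(b["pixels"][90:255,215:435],None,fx=3.6,fy=3.6,interpolation=2)
cv2.imwrite("pics/s1.png",A[:,:,::-1]);cv2.imwrite("pics/t1.png",B[:,:,::-1])
for p in(a,b):
  E=np.array(p["extrinsics"]);print("cam",-E[:3,:3].T@E[:3,3],p["fx"])
  for n in["knob","plunger","extension","tube_root"]:print(n,[(np.round(y["centre"],1),round(y["confidence"],2)) for y in search_frame(n,p)[:2]])
```

```text
cam [ 0.7984 -0.4621  0.9386] 390.32165692347866
knob [(array([336.6, 170.5]), 0.4), (array([397.1, 150.9]), 0.37)]
plunger []
extension [(array([337.3, 244.8]), 0.66)]
tube_root [(array([396.2, 150.5]), 0.81)]
cam [ 0.4037 -0.0089  1.0044] 424.25457171986045
knob [(array([256.6, 213.9]), 0.61), (array([171. , 287.3]), 0.33)]
plunger [(array([318.3, 155.3]), 0.54), (array([170.6, 285.9]), 0.42)]
extension [(array([321.3, 154.6]), 0.77), (array([155.3, 169.6]), 0.18)]
tube_root [(array([153.7, 165.1]), 0.83), (array([168.7, 285.2]), 0.25)]
```

View pics/s1.png

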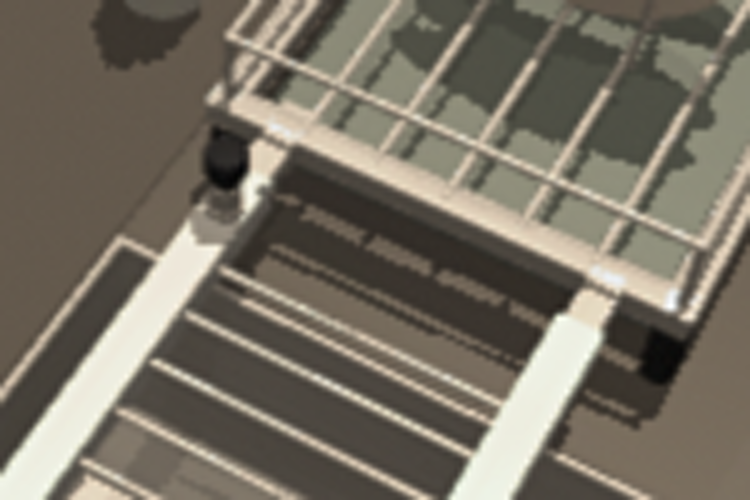

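View pics/t1.png

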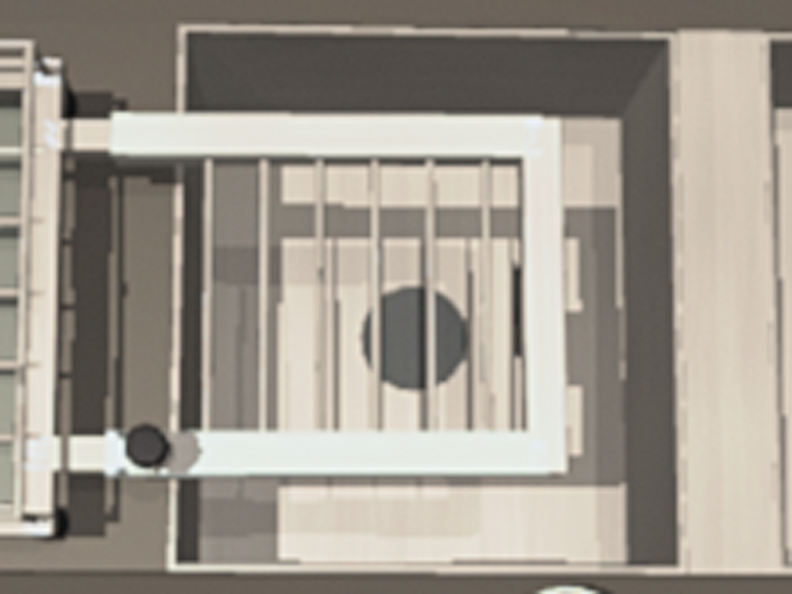

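In the crops the knob is at about (334.8,171.6) in the scene view and (255.6,213.6) in the top view. The grey disc beside it is its shadow. The frame corners and ledge edges are clear enough to fit.

Run:
```python
from h import *
from scipy.optimize import least_squares
np.set_printoptions(precision=4,suppress=True)
a=eyes.get_image("scene");b=eyes.get_image("top")
print("knob tri",*tri(a,(334.8,171.6),b,(255.6,213.6)), onz(a,(334.8,171.6),.1155),onz(b,(255.6,213.6),.1155))
cr=lambda u,v:(215+u/3.6-.36,90+v/3.6-.36)
sc=lambda u,v:(290+u/5-.4,140+v/5-.4)
pts=[(b,cr(567,473),-.013,.253),(b,cr(560,116),.213,.253),(b,cr(110,113),.213,-.03),(b,cr(523,157),.187,.227),(b,cr(527,431),.013,.227),
 (a,sc(607,325),.213-.026,-.03) if 0 else (a,(282,249),-.013,.253),(a,(359,293),.213,.253)]
P=np.array([onz(p,uv,.073) for p,uv,_,_ in pts]);print(P[:,:2])
def mod(q,A,O):
    c,s=np.cos(q[2]),np.sin(q[2]);return np.c_[q[0]+A*c+O*s,q[1]+A*s-O*c]
A=np.array([p[2] for p in pts]);O=np.array([p[3] for p in pts])
for sl in(slice(0,5),slice(0,7)):
  f=least_squares(lambda q:(mod(q,A[sl],O[sl])-P[sl,:2]).ravel(),[.48,.1,0],loss="soft_l1",f_scale=.003);q=f.x
  print("plunger",q, "foot",mod(q,np.array([.1]),np.array([.24])));print((f.fun.reshape(-1,2)*1e3).round(1) if 0 else (mod(q,A,O)-P[:,:2])*1e3)
for v in (100,300,500): print("ledge L/R",onz(b,cr(678,v),0)[:2],onz(b,cr(771,v) if v<300 else cr(775,v),0)[:2])
# edge profile along rows of the top view
g=b["pixels"].mean(2)
for r in (150,173,195): print(r,g[r,395:440].astype(int))
```

```text
knob tri [0.482  0.0986 0.1179] 0.000639105012561654 [0.4813 0.1005 0.1155] [0.4819 0.0987 0.1155]
[[ 0.471  -0.1528]
 [ 0.6964 -0.1506]
 [ 0.6944  0.1316]
 [ 0.6696 -0.1271]
 [ 0.4967 -0.1283]
 [ 0.4765 -0.1464]
 [ 0.6926 -0.1465]]
plunger [0.4815 0.0995 0.0084] foot [[ 0.5835 -0.1396]]
[[-0.3992 -0.7753]
 [ 0.1732 -1.0201]
 [-0.2174 -0.329 ]
 [ 0.7906  1.1716]
 [-0.3268  1.004 ]
 [-5.9511 -7.1729]
 [ 3.9274 -5.1315]]
plunger [0.4818 0.1009 0.0071] foot [[ 0.5835 -0.1384]]
[[-0.4241  0.6002]
 [ 0.1505  0.0712]
 [ 0.1157  0.7651]
 [ 0.8003  2.2959]
 [-0.3188  2.3471]
 [-5.976  -5.7974]
 [ 3.9046 -4.0402]]
ledge L/R [ 0.7317 -0.2427] [ 0.7326 -0.3068]
ledge L/R [ 0.5931 -0.2401] [ 0.5938 -0.3059]
ledge L/R [ 0.4588 -0.2376] [ 0.4592 -0.3024]
150 [ 86  87  87  85  85  84 122 178 190 186 197 196 195 194 194 194 192 193
 194 199 198 197 197 197 200 199 197 197 196 196 198 202 192 190 171 131
 165 198 197 195 197 195 193 193 192]
173 [ 88  88  87  88  88  85  92 165 192 188 199 200 202 199 200 200 200 201
 201 203 204 202 204 204 200 199 199 198 197 198 200 200 202 203 195 156
 122 167 203 201 200 200 199 198 196]
195 [ 90  87  89  89  88  87  86 124 183 194 192 204 204 203 204 205 202 202
 203 204 207 208 209 207 206 206 203 203 203 202 203 203 203 205 205 185
 147 171 206 204 202 202 202 201 201]
```

Request:
play_rows(series=[0,0,-0.3,0,0,-0.88,0.6,0,0,-0.3,0,0,-0.88,0.6,0,0,-0.3,0,0,-0.88,0.6,0,0,-0.3,0,0,-0.88,0.6,-0.49,-0.7,0,0,0,0,0.6,-0.49,-0.7,0,0,0,0,0.6,-0.49,-0.7,0,0,0,0,0.6,-0.49,-0.7,0,0,0,0,0.6,-0.49,-0.7,0,0,0,0,0.6,-0.49,-0.7,0,0,0,0,0.6,-0.49,-0.7,0,0,0,0,0.6,-0.49,-0.7,0,0,0,0,0.6,-0.49,-0.7,0,0,0,0,0.6,-0.49,-0.7,0,0,0,0,0.6,-0.49,-0.7,0,0,0,0,0.6,-0.49,-0.7,0,0,0,0,0.6,-0.49,-0.7,0,0,0,0,0.6,-0.49,-0.7,0,0,0,0,0.6,-0.49,-0.7,0,0,0,0,0.6], grip_force=40)

```text
clock: 3.18
tcp_pos: [0.4675, 0.1304, 0.2795]
tcp_rot: [0.0, -0.004, 1.0, 0.0]
force: [0.6, 0.6, 0.2]
width: 0.0513
grasp_force: 0.0
```

Request:
play_rows(series=[-0.18,-0.39,0,0,0,0,0.6,-0.18,-0.39,0,0,0,0,0.6,0,0,0.9,0,0,0,0.6,0,0,0.9,0,0,0,0.6,0,0,0.9,0,0,0,0.6,0,0,0.6,0,0,0,0.6,0,0,0,0,0,0,0.6])

```text
clock: 3.77
tcp_pos: [0.4778, 0.1002, 0.1427]
tcp_rot: [-0.005, -0.004, 1.0, -0.001]
force: [-0.3, -0.5, -0.7]
width: 0.0516
grasp_force: 0.0
```

Run:
```python
from h import *
a=eyes.get_image("scene");b=eyes.get_image("top")
A=cv2.resize(a["pixels"][120:220,280:400],None,fx=4.5,fy=4.5,interpolation=2)
B=cv2.resize(b["pixels"][160:260,220:300],None,fx=3.2,fy=4.5,interpolation=2)
cv2.imwrite("pics/c2.png",np.hstack([A,B])[:,:,::-1])
s=status.get_state();print(s["tcp_pos"],s["force"])
```

```text
[0.48159088 0.1009752  0.14747711] [-0.25191629  0.48712732  0.20767858]
```

View pics/c2.png

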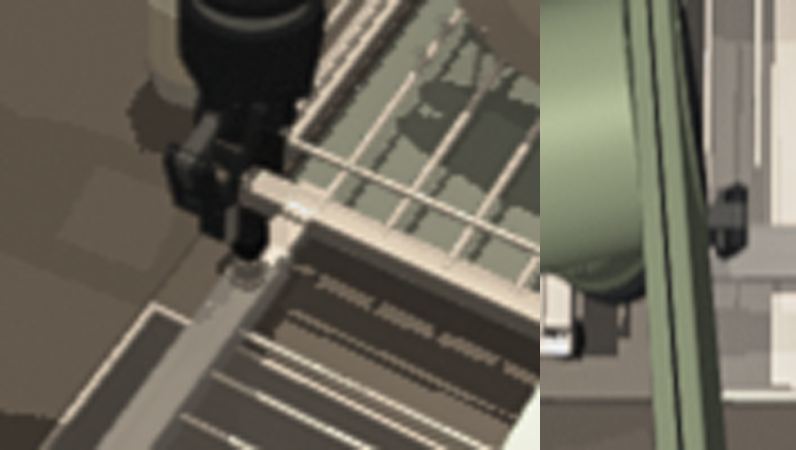

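The picture shows the knob at about (248,235) in the left crop, between the open fingers and just below the tips. I'll go down and close on it.

Request:
play_rows(series=[0,-0.04,0.5,0,0,0,0.6,0,0,0.46,0,0,0,0.6,0,0,0.3,0,0,0,0.6,0,0,0,0,0,0,0.6,0,0,0,0,0,0,0.6])

```text
clock: 4.28
tcp_pos: [0.4828, 0.0996, 0.0986]
tcp_rot: [0.001, -0.004, 1.0, 0.0]
force: [-0.4, -0.4, 0.6]
width: 0.0514
grasp_force: 0.0
```

Request:
play_rows(series=[0,0,0,0,0,0,0.4,0,0,0,0,0,0,0.36,0,0,0,0,0,0,0.34,0,0,0,0,0,0,0.32,0,0,0,0,0,0,0.32,0,0,0,0,0,0,0.32], grip_force=40)

```text
clock: 4.78
tcp_pos: [0.4823, 0.1, 0.0976]
tcp_rot: [0.001, -0.004, 1.0, 0.001]
force: [1.4, 4.7, 3.7]
width: 0.0276
grasp_force: 2.0
```

Request:
play_rows(series=[0,0.02,0,0,0,0,0.3,0,0,0,0,0,0,0.25,0,0,0,0,0,0,0.2,0,0,0,0,0,0,0.2,0,0,0,0,0,0,0.2], grip_force=40)

```text
clock: 5.2
tcp_pos: [0.4823, 0.1002, 0.0977]
tcp_rot: [0.001, -0.004, 1.0, 0.0]
force: [0.8, 1.8, 7.2]
width: 0.0245
grasp_force: 38.8
```

Request:
play_rows(series=[0,0,-0.1,0,0,0,0.2,0,0,-0.1,0,0,0,0.2,0,0,-0.08,0,0,0,0.2,0,0,0,0,0,0,0.2,0,0,0,0,0,0,0.2,0,0,0,0,0,0,0.2], grip_force=50)

```text
clock: 5.7
tcp_pos: [0.4821, 0.1001, 0.1069]
tcp_rot: [0.0, -0.004, 1.0, -0.0]
force: [5.8, 1.8, -9.7]
width: 0.0243
grasp_force: 49.4
```

Request:
play_rows(series=[0,0,-0.03,0,0,0,0.2,0,-0.1,0,0,0,0,0.2,0,-0.25,0,0,0,0,0.2,0,-0.25,0,0,0,0,0.2,0,-0.25,0,0,0,0,0.2,0,-0.25,0,0,0,0,0.2,0,0,0,0,0,0,0.2,0,0,0,0,0,0,0.2])

```text
clock: 6.37
tcp_pos: [0.4824, 0.0547, 0.108]
tcp_rot: [0.0, -0.004, 1.0, -0.001]
force: [6.6, -3.2, -9.6]
width: 0.0241
grasp_force: 49.8
```

Request:
play_rows(series=[0,-0.2,0,0,0,0,0.2,0,-0.3,0,0,0,0,0.2,0,-0.3,0,0,0,0,0.2,0,-0.3,0,0,0,0,0.2,0,-0.3,0,0,0,0,0.2,0,-0.3,0,0,0,0,0.2,0,-0.2,0,0,0,0,0.2,0,0,0,0,0,0,0.2,0,0,0,0,0,0,0.2,0,0,0,0,0,0,0.2])

```text
clock: 7.2
tcp_pos: [0.483, -0.0213, 0.1081]
tcp_rot: [0.0, -0.004, 1.0, -0.001]
force: [5.3, -3.7, -9.7]
width: 0.0241
grasp_force: 50.1
```

Run:
```python
from h import *
np.set_printoptions(precision=4,suppress=True)
a=eyes.get_image("scene");b=eyes.get_image("top")
for n,z in(("foot",.001),("sink",0),("rack",0)):
  for p in(a,b):
    r=pinpoint(n,p);print(n,[(np.round(y["centre"],1),round(y["confidence"],2),onz(p,y["centre"],z)) for y in r[:1]])
B=cv2.resize(b["pixels"][90:255,235:455],None,fx=3.6,fy=3.6,interpolation=2)
cv2.imwrite("pics/t3.png",B[:,:,::-1]);s=status.get_state();print(s["tcp_pos"],s["force"])
```

```text
foot [(array([293.7, 319.7]), 0.85, array([ 0.5821, -0.2607,  0.001 ]))]
foot [(array([415.6, 173.9]), 0.96, array([ 0.591 , -0.2706,  0.001 ]))]
sink [(array([295.1, 330. ]), 0.94, array([ 0.5984, -0.2791,  0.    ]))]
sink [(array([416.5, 173.5]), 0.86, array([ 0.5922, -0.2731,  0.    ]))]
rack [(array([372.7, 198.6]), 0.57, array([0.5812, 0.1507, 0.    ]))]
rack [(array([236.1, 178.5]), 0.72, array([0.5758, 0.1608, 0.    ]))]
[ 0.483  -0.0213  0.1081] [  6.2075  -3.8696 -10.096 ]
```

View pics/t3.png

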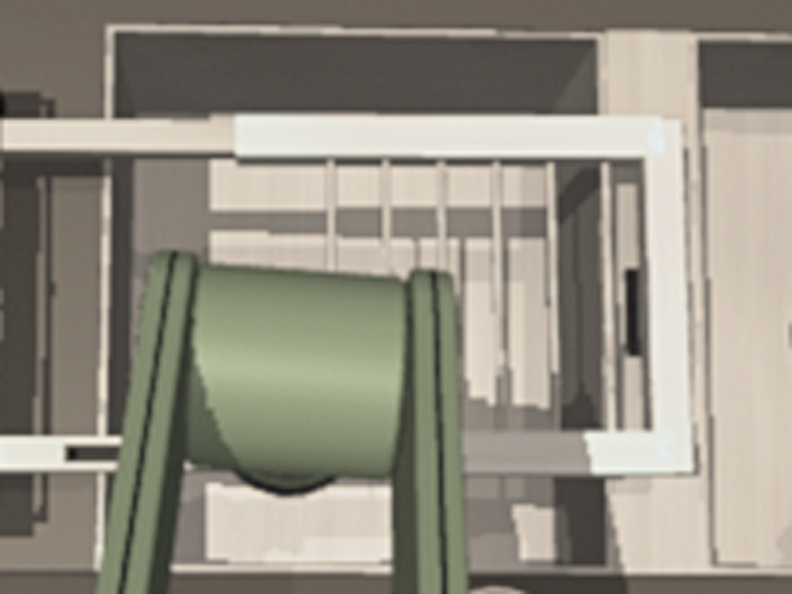

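The extension is out over the ledge, with the cross bar at crop column 670 and the ledge at columns 605–705. The parking slot now shows on the drilled tube, its inner end at crop (67,453), and that indicates the tube's offset.

Run:
```python
from h import *
np.set_printoptions(precision=4,suppress=True)
b=eyes.get_image("top");g=b["pixels"].mean(2)
cr=lambda u,v:(235+u/3.6-.36,90+v/3.6-.36)
for r in(214,215,216,217): print(r,g[r,245:272].astype(int))
print("slot end",onz(b,cr(66,453),.070))
print("bar out",onz(b,cr(692,460),.073),onz(b,cr(684,125),.073),"bar in",onz(b,cr(652,420),.073))
print("ledge",onz(b,cr(608,300),0),onz(b,cr(704,300),0))
print("ledge inner line",onz(b,cr(601,60),0),onz(b,cr(614,550),0),onz(b,cr(697,60),0),onz(b,cr(711,550),0))
```

```text
214 [224 224 225 224 224 225 228 198 114  65  66  73  77  77  76  76  78  76
  76  76  77  75  80 105 123 124 127]
215 [224 224 225 224 224 225 229 201 112  33  25  51  64  65  64  63  64  62
  64  63  63  60  71 106 126 126 126]
216 [225 225 225 225 225 226 229 202 112  33  26  53  68  67  65  65  66  65
  65  64  66  64  82 113 127 126 126]
217 [226 226 226 225 225 227 230 197 108  57  58  69  79  80  80  79  78  80
  79  78  78  80  91 114 126 126 126]
slot end [0.4818 0.1099 0.07  ]
bar out [ 0.4798 -0.2748  0.073 ] [ 0.6922 -0.2751  0.073 ] bar in [ 0.5044 -0.2505  0.073 ]
ledge [ 0.5932 -0.2415  0.    ] [ 0.5938 -0.3066  0.    ]
ledge inner line [ 0.7599 -0.2398  0.    ] [ 0.4259 -0.2423  0.    ] [ 0.7609 -0.3061  0.    ] [ 0.4262 -0.3068  0.    ]
```

Request:
play_rows(series=[0,-0.12,0,0,0,0,0.2,0,-0.13,0,0,0,0,0.2,0,-0.12,0,0,0,0,0.2,0,0,0,0,0,0,0.2,0,0,0.03,0,0,0,0.2,0,0,0.03,0,0,0,0.2,0,0,0,0,0,0,0.2,0,0,0,0,0,0,0.2])

```text
clock: 8.32
tcp_pos: [0.4831, -0.0351, 0.1059]
tcp_rot: [0.0, -0.004, 1.0, -0.0]
force: [5.7, 0.8, -7.8]
width: 0.0239
grasp_force: 50.6
```

Request:
play_rows(series=[0,0,0.02,0,0,0,0.2,0,0,0.02,0,0,0,0.2,0,0,0,0,0,0,0.2,0,0,0,0,0,0,0.2])

```text
clock: 8.65
tcp_pos: [0.4832, -0.035, 0.1056]
tcp_rot: [0.001, -0.004, 1.0, -0.0]
force: [3.0, -0.5, 1.4]
width: 0.024
grasp_force: 51.2
```

Request:
play_rows(series=[0,-0.0125,0,0,0,0,0.2,0,-0.0125,0,0,0,0,0.2,0,-0.0125,0,0,0,0,0.2,0,-0.0125,0,0,0,0,0.2,0,0,0,0,0,0,0.2])

```text
clock: 9.07
tcp_pos: [0.4831, -0.0352, 0.1056]
tcp_rot: [0.001, -0.004, 1.0, 0.002]
force: [4.6, 7.2, 2.4]
width: 0.0243
grasp_force: 51.2
```

Request:
play_rows(series=[0,-0.0125,0,0,0,0,0.2,0,-0.0125,0,0,0,0,0.2,0,-0.0125,0,0,0,0,0.2,0,0,0,0,0,0,0.2])

```text
clock: 9.4
tcp_pos: [0.4831, -0.0357, 0.1056]
tcp_rot: [0.001, -0.003, 1.0, 0.002]
force: [4.9, 10.2, 1.1]
width: 0.0241
grasp_force: 51.3
```

Request:
play_rows(series=[0,-0.0125,0,0,0,0,0.2,0,-0.0125,0,0,0,0,0.2,0,-0.0125,0,0,0,0,0.2,0,0,0,0,0,0,0.2])

```text
clock: 9.73
tcp_pos: [0.4832, -0.0374, 0.1055]
tcp_rot: [0.001, -0.003, 1.0, 0.002]
force: [4.7, 10.0, -0.1]
width: 0.0239
grasp_force: 51.1
```

Sliding steadily at 10 N friction. I'll keep creeping.

Request:
play_rows(series=[0,-0.0125,0,0,0,0,0.2,0,-0.0125,0,0,0,0,0.2,0,-0.0125,0,0,0,0,0.2,0,-0.0125,0,0,0,0,0.2,0,0,0,0,0,0,0.2])

```text
clock: 10.15
tcp_pos: [0.4831, -0.0404, 0.1046]
tcp_rot: [0.001, -0.004, 1.0, 0.001]
force: [7.9, 3.2, -9.3]
width: 0.024
grasp_force: 50.3
```

Request:
play_rows(series=[0,-0.0125,0,0,0,0,0.2,0,-0.0125,0,0,0,0,0.2,0,-0.0125,0,0,0,0,0.2,0,0,0,0,0,0,0.2])

```text
clock: 10.48
tcp_pos: [0.4831, -0.0422, 0.1042]
tcp_rot: [0.0, -0.004, 1.0, 0.001]
force: [7.2, 4.3, -8.1]
width: 0.0239
grasp_force: 50.3
```

The pin dropped: Fz went from about 0 to −9 N and the side friction fell. I'll lower gently to see whether it goes in further.

Request:
play_rows(series=[0,0,0.025,0,0,0,0.2,0,0,0.025,0,0,0,0.2,0,0,0,0,0,0,0.2,0,0,0,0,0,0,0.2])

```text
clock: 10.82
tcp_pos: [0.4831, -0.0422, 0.1022]
tcp_rot: [0.0, -0.004, 1.0, 0.001]
force: [6.7, 3.1, -7.2]
width: 0.0241
grasp_force: 50.3
```

Request:
play_rows(series=[0,0,0.025,0,0,0,0.2,0,0,0.025,0,0,0,0.2,0,0,0.025,0,0,0,0.2,0,0,0,0,0,0,0.2,0,0,0,0,0,0,0.2])

```text
clock: 11.23
tcp_pos: [0.4831, -0.0422, 0.0994]
tcp_rot: [0.0, -0.004, 1.0, 0.001]
force: [7.1, 3.7, -7.3]
width: 0.0242
grasp_force: 50.4
```

Request:
play_rows(series=[0,0,0.025,0,0,0,0.2,0,0,0,0,0,0,0.2,0,0,0,0,0,0,0.2])

```text
clock: 11.48
tcp_pos: [0.4831, -0.0422, 0.0984]
tcp_rot: [0.0, -0.004, 1.0, 0.001]
force: [6.7, 4.2, -6.6]
width: 0.0246
grasp_force: 50.4
```

Request:
play_rows(series=[0,0,0.012,0,0,0,0.2,0,0,0,0,0,0,0.2,0,0,0,0,0,0,0.2])

```text
clock: 11.73
tcp_pos: [0.4831, -0.0423, 0.098]
tcp_rot: [0.0, -0.004, 1.0, 0.001]
force: [6.6, 3.3, -7.1]
width: 0.0239
grasp_force: 50.5
```

Nearly home. I'll let go and rise clear.

Request:
play_rows(series=[0,0,0,0,0,0,0.34,0,0,0,0,0,0,0.4,0,0,0,0,0,0,0.5,0,0,0,0,0,0,0.6,0,0,0,0,0,0,0.6])

```text
clock: 12.15
tcp_pos: [0.482, -0.0432, 0.0987]
tcp_rot: [-0.001, -0.004, 1.0, 0.0]
force: [0.4, 0.0, 0.5]
width: 0.0511
grasp_force: 0.0
```

Request:
play_rows(series=[0,0,-0.2,0,0,0,0.6,0,0,-0.5,0,0,0,0.6,0,0,-0.9,0,0,0,0.6,0,0,-0.9,0,0,0,0.6,0,0,-0.9,0,0,0,0.6,0,0,-0.5,0,0,0,0.6,0.7,0.5,0,0,0,0,0.6,0.7,0.5,0,0,0,0,0.6,0.7,0.5,0,0,0,0,0.6,0.6,0.5,0,0,0,0,0.6,0,0,0,0,0,0,0.6,0,0,0,0,0,0,0.6])

```text
clock: 13.15
tcp_pos: [0.3731, 0.0364, 0.2557]
tcp_rot: [0.001, -0.005, 1.0, -0.0]
force: [0.6, 0.4, 0.3]
width: 0.0513
grasp_force: 0.0
```

Run:
```python
from h import *
np.set_printoptions(precision=4,suppress=True)
a=eyes.get_image("scene");b=eyes.get_image("top")
for n,z in(("foot",.001),("sink",0),("knob",.1155)):
  q=[]
  for p in(a,b):
    r=pinpoint(n,p);q+=r[:1];print(n,[(np.round(y["centre"],1),round(y["confidence"],2),onz(p,y["centre"],z)) for y in r[:1]])
  if len(q)==2: print(tri(a,q[0]["centre"],b,q[1]["centre"]))
A=cv2.resize(a["pixels"][180:380,220:400],None,fx=2.2,fy=2.2,interpolation=2)
B=cv2.resize(b["pixels"][90:290,275:455],None,fx=2.2,fy=2.2,interpolation=2)
cv2.imwrite("pics/f.png",np.hstack([A,B])[:,:,::-1])
```

```text
foot [(array([290.1, 328.9]), 0.74, array([ 0.587 , -0.2833,  0.001 ]))]
foot [(array([421.1, 176.2]), 0.78, array([ 0.5855, -0.2839,  0.001 ]))]
(array([ 0.5862, -0.2836,  0.    ]), np.float64(0.0015308930712806495))
sink [(array([294.6, 328.6]), 0.74, array([ 0.5955, -0.277 ,  0.    ]))]
sink [(array([415.4, 170.4]), 0.85, array([ 0.5998, -0.2706,  0.    ]))]
(array([ 0.5976, -0.2739, -0.0031]), np.float64(0.007417377910960559))
knob [(array([306.7, 210.2]), 0.42, array([ 0.4834, -0.0411,  0.1155]))]
knob [(array([321.5, 213.2]), 0.66, array([ 0.4837, -0.0394,  0.1155]))]
(array([ 0.4833, -0.0399,  0.1141]), np.float64(0.0013962086074852035))
```

View pics/f.png

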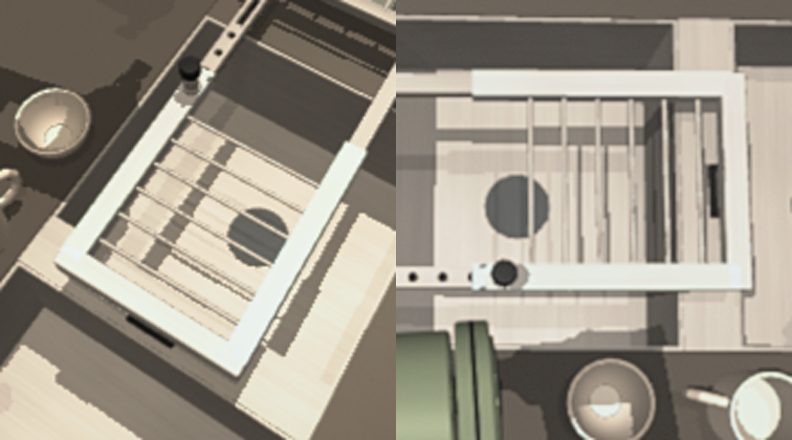

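The right crop shows three empty holes at (413,277), (443,277) and (472,277), so the pin is in the fourth. The knob height is 114 mm, which is home. I'll check the foot's margin to the ledge edge in the first, unobstructed scene picture.

Run:
```python
from h import *
a=eyes.get_image("scene");E=np.array(a["extrinsics"])
def pr(P):
    c=E[:3,:3]@np.array(P)+E[:3,3];return np.array([a["fx"]*c[0]/c[2]+a["cx"],a["fy"]*c[1]/c[2]+a["cy"]])
im=cv2.imread("pics/s0.png");k=4;o=np.array([230,290])
im=cv2.resize(im[290:395,230:380],None,fx=5,fy=5,interpolation=2)
for yc,col in((-.2836,(0,0,255)),):
  q=[(( pr([.587+sx*.03,yc+sy*.011,.001])-o+.5)*5).astype(int) for sx,sy in((-1,-1),(1,-1),(1,1),(-1,1))]
  cv2.polylines(im,[np.array(q)],True,col,1)
cv2.imwrite("pics/chk.png",im)
```

```text
(no output)
```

View pics/chk.png

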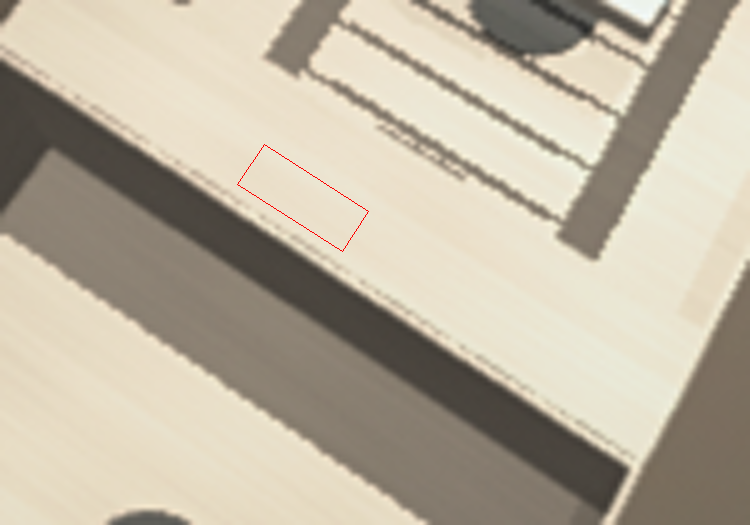

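The foot outline sits on the flat, several mm inside the rim line, so I'm handing the job in.

```bash
python3 -c "
from rig import bot
print(bot.finish_job())"
```

```text
the job is handed in; nothing more can be done
None
```

I handed the job in at about 13 s: the pin is fully home in the fourth hole, the foot sits on the ledge about 5 mm inside its edge by the camera, and I didn't touch the soap, mug or bowl.

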